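# Tighten the round press in star order

### The job

Tighten the four bar knobs of the round press by hand, clockwise and always in star order (a knob, then the one opposite, then the other two). On the first round turn each knob only until you feel it just bite; when all four bite, go round a second time and give each another eighth of a turn (45 degrees), no more. Leave the small things around the press where they are.

Things in the scene. Friction and masses are not known exactly. Their poses are not given: they have to be found in the camera images.
- press: round press, fixed to the table: two aluminium discs 166 mm wide with a wooden blank between, 46 mm high to the upper disc's top face (50 mm on the flat 48 mm boss in its middle). Four bolts with bar knobs stand through it on a circle of 70 mm radius, at 45, 135, 225 and 315 degrees from its x axis (neighbours 99 mm apart). Origin: centre of the underside; z up.
- grip_a (a point): middle of the black plastic grip bar of knob a, on its bolt, 79 mm above the table; x axis along the bar, z up. It faces knob c across the middle. All knobs are alike: an upright flat-sided bar 44 mm long, 13 mm wide (grip across this), 28 mm high, from 63 to 91 mm above the table, on a hub 13 mm wide; below lies a washer 36 mm wide, its top 53 mm above the table.
- grip_b (a point): middle of the black plastic grip bar of knob b, on its bolt, 79 mm above the table; x axis along the bar, z up. It faces knob d across the middle. Every knob tightens clockwise seen from above, stays where it is left (but for a slight spring-back, see knob d) and does not sink noticeably; turned back, it comes loose again.
- grip_c (a point): middle of the black plastic grip bar of knob c, on its bolt, 79 mm above the table; x axis along the bar, z up. It faces knob a across the middle. Every knob turns loosely at first, against about 0.05 N m, for 0.25 to 1.15 rad, different for each and not to be seen; then it bites.
- grip_d (a point): middle of the black plastic grip bar of knob d, on its bolt, 79 mm above the table; x axis along the bar, z up. It faces knob b across the middle. Once a knob has bitten, it turns on against a steady 0.30 N m or so; its bolt first winds up elastically (4 N m per rad, about 0.07 rad), and springs back by as much on release.
- awl: awl with a turned wooden handle, 118 mm long, 29 mm thick, lying loose on the table; origin at the middle of its underside. A bystander.
- brass_weight: small paperweight block 35 x 60 mm with a ball knob on top, 50 mm high, standing loose; origin at the centre of its underside. A bystander.
- eraser: grey eraser 21 x 32 x 12 mm, lying loose; origin at the centre of its underside. A bystander.

How it is judged:
On the way:
1. first round: all four knobs have been turned until they bite (to within 0.15 rad), none yet driven 30 degrees further (horizontal distance between knob_a_c0 and seat_a_c0 below 0.00165 m and horizontal distance between knob_b_c0 and seat_b_c0 below 0.00165 m and horizontal distance between knob_c_c0 and seat_c_c0 below 0.00165 m and horizontal distance between knob_d_c0 and seat_d_c0 below 0.00165 m), for 0.2 s.
At the end, for the whole second after the job is handed in: each of the four knobs stands 30 to 60 degrees past the angle at which it bit (an eighth of a turn, within 15 degrees) and has not been backed off by more than 0.15 rad (all of step 1 and distance of each of seat_a_c0, seat_b_c0, seat_c_c0, seat_d_c0 from where it was at the start of the episode above 0.0057 m and not (distance of seat_a_c0 from where it was at the start of the episode above 0.011 m) and not (distance of seat_b_c0 from where it was at the start of the episode above 0.011 m) and not (distance of seat_c_c0 from where it was at the start of the episode above 0.011 m) and not (distance of seat_d_c0 from where it was at the start of the episode above 0.011 m)); the robot touches nothing.
It fails at once if a knob was driven more than 60 degrees past its bite (distance of any of seat_a_c0, seat_b_c0, seat_c_c0, seat_d_c0 from where it was at the start of the episode above 0.011 m).
It fails at once if a knob was tightened 30 degrees past its bite before all the others had been brought to bite (distance of any of seat_a_c0, seat_b_c0, seat_c_c0, seat_d_c0 from where it was at the start of the episode above 0.0057 m and not (horizontal distance between knob_a_c0 and seat_a_c0 below 0.00165 m and horizontal distance between knob_b_c0 and seat_b_c0 below 0.00165 m and horizontal distance between knob_c_c0 and seat_c_c0 below 0.00165 m and horizontal distance between knob_d_c0 and seat_d_c0 below 0.00165 m)).
It fails at once if first round out of star order: two neighbours bite while the other two are still loose ((horizontal distance between knob_a_c0 and seat_a_c0 below 0.00165 m and horizontal distance between knob_b_c0 and seat_b_c0 below 0.00165 m and not (horizontal distance between knob_c_c0 and seat_c_c0 below 0.00165 m) and not (horizontal distance between knob_d_c0 and seat_d_c0 below 0.00165 m)) or (horizontal distance between knob_b_c0 and seat_b_c0 below 0.00165 m and horizontal distance between knob_c_c0 and seat_c_c0 below 0.00165 m and not (horizontal distance between knob_d_c0 and seat_d_c0 below 0.00165 m) and not (horizontal distance between knob_a_c0 and seat_a_c0 below 0.00165 m)) or (horizontal distance between knob_c_c0 and seat_c_c0 below 0.00165 m and horizontal distance between knob_d_c0 and seat_d_c0 below 0.00165 m and not (horizontal distance between knob_a_c0 and seat_a_c0 below 0.00165 m) and not (horizontal distance between knob_b_c0 and seat_b_c0 below 0.00165 m)) or (horizontal distance between knob_d_c0 and seat_d_c0 below 0.00165 m and horizontal distance between knob_a_c0 and seat_a_c0 below 0.00165 m and not (horizontal distance between knob_b_c0 and seat_b_c0 below 0.00165 m) and not (horizontal distance between knob_c_c0 and seat_c_c0 below 0.00165 m))).
It fails at once if second round out of star order: two neighbours are tightened while the other two are not ((distance of each of seat_a_c0, seat_b_c0 from where it was at the start of the episode above 0.0057 m and not (distance of seat_c_c0 from where it was at the start of the episode above 0.0057 m) and not (distance of seat_d_c0 from where it was at the start of the episode above 0.0057 m)) or (distance of each of seat_b_c0, seat_c_c0 from where it was at the start of the episode above 0.0057 m and not (distance of seat_d_c0 from where it was at the start of the episode above 0.0057 m) and not (distance of seat_a_c0 from where it was at the start of the episode above 0.0057 m)) or (distance of each of seat_c_c0, seat_d_c0 from where it was at the start of the episode above 0.0057 m and not (distance of seat_a_c0 from where it was at the start of the episode above 0.0057 m) and not (distance of seat_b_c0 from where it was at the start of the episode above 0.0057 m)) or (distance of each of seat_d_c0, seat_a_c0 from where it was at the start of the episode above 0.0057 m and not (distance of seat_b_c0 from where it was at the start of the episode above 0.0057 m) and not (distance of seat_c_c0 from where it was at the start of the episode above 0.0057 m))).
It fails at once if a bystander (awl, brass weight, eraser) was moved more than 20 mm (distance of any of awl, brass_weight, eraser from where it was at the start of the episode above 0.02 m).
It also fails if it takes over 72 s, if anything falls off the work surface, if the arm or the gripper's body presses on something with over 40 N, if the wrist force passes 120 N, or if a joint passes its speed limit or range.

### The arm

A 6-joint arm with a two-finger parallel gripper is mounted at the origin on the work surface; the furniture and walls round the work are solid. World frame = base frame: x ahead of the robot, y to its left, z up, the work surface at z = 0. Lengths are in m, angles in rad, forces in N, time in s.
With the tool pointing down it reaches from about 0.4 to 0.825 m from the base axis. Payload 7 kg.
Tool frame: the origin (TCP) lies midway between the tips of the shut fingers; the grasp point (between the pads) lies 19 mm behind it; z points along the fingers, y is the line along which they close (so a half turn about z gives the same grasp; the last joint's range is limited). The gripper opens to 88 mm and grips with 3 to 60 N. Pads are 19 mm wide; open, the fingers measure 130 mm over their backs; the gripper's body (78 mm by 193 mm) begins 47 mm behind the grasp point.
Start: joints at [1.56, 0.359, 0.012, 0, -1.224, -0.288], TCP at [0.199, 0.645, 0.227] pointing down, gripper open.
Joint ranges: [-3.07, 3.07], [-1.43, 2.12], [-1.02, 1.25], [-3.03, 1.67], [-3.05, -0], [-3.03, 3.03]. Speed limits (rad/s): [2.39, 2.39, 3.01, 3.14, 3.14, 3.14].

### API

Orientations are given as [roll, pitch, yaw] about the fixed x, y, z axes, in that order (R = Rz(yaw) Ry(pitch) Rx(roll)).
In Python, from station import get_state, grab_frame, calibration, job_done, boxes_of, regions_of, spot_point gives the robot as it stands. The module is installed in compiled form; this text tells all that it offers.
- The arm moves only by the tool arm_command, never from a script. Its argument "commands" is a list of rows, each an object of numbers: "tx", "ty", "tz": the shift along the tool's x, y, z each as a share of 25 cm, from -1 to 1; "twist": the turn about the tool's z as a share of 180 degrees, from -1 to 1. A call has exactly 8 rows; each row is the pose to reach, as a shift and turn from the pose commanded when the call began, along the tool's axes at that moment, turning the shorter way round; what a row does not reach only later rows make up. A row lasts 1/12 s, in which the tool goes at most 41.7 mm and 7.16 degrees, less where a joint would pass 70% of its speed; a pose out of reach is approached as far as the arm can. A call with a number of a shift or a turn outside -1 to 1 is refused whole. A call with a gripper value outside its range is refused whole. "claw" is the opening, from 0 (shut) to 1 (fully open), set as the call begins (left out, the last holds). The fingers move at their own pace and stop on an object; "grip_force" is the grip in N (left out, the last holds). Time passes only in rows, so rows that repeat a pose let the fingers close, or fill a call up. It gives the time, the measured TCP pose, the force, the opening and the grip force at its end, in the units of the state.
- get_state(): the state, without advancing time (a new reading comes with each control period).
- grab_frame(name): name is "scene" or "top"; returns the picture (480x640x3 uint8, red, green, blue); there is no depth.
- calibration(name): a dict with "camera_matrix" (3x3 intrinsics, pixels), "extrinsics" (4x4, takes a point from camera to world coordinates). Camera axes: x right, y down, z forward; pixel columns grow to the right and rows downward; lengths in m; the calibration is good to about 2 mm. A picture is of the moment at which its call begins. calibration takes no time and is no camera call.
- job_done(): hands the job in; it is judged then, once.
Trained networks look in the newest picture that a camera, given by its name, has taken for a name from the list of things; names that differ only in an ending like _2 or _b are one class to them, and where a whole thing is asked for, a point or a joint stands for the part that bears it (a point fixed in the world has none). Each returns a list of dicts, best first, with "score" (0 to 1); they miss things now and then, are a little off and sometimes report something else, mostly with a low value. They report only what shows in the picture. A call takes as long as a camera call.
- boxes_of(query, camera): "rect" ([left, top, right, bottom] in pixels, round what is visible of it).
- regions_of(query, camera): "region" (480x640 bool, what is visible of it) and "rect" ([left, top, right, bottom] in pixels, round what is visible of it).
- spot_point(query, camera): "uv" ([column, row] in pixels: a listed point, or the origin of a listed thing).
The state is a dict: "t": time; "q": joint angles; "qd": joint speeds; "joint_efforts": joint torques, N m; "eef_pos": TCP position; "ee_rot": TCP orientation; "force": force on the tool from outside, world axes, zero at the start; "moment": the same for the moment, N m; "width": finger opening in m; "gripper_force": force on a finger pad.
Only numpy, scipy, OpenCV 4.12 (cv2) and the standard library are available. Lean on these libraries where they do the work, as an engineer would, in place of code of your own. Each camera call takes 0.05 s, during which the arm holds its last target. There are 200 camera calls.

## Working session

There is one attempt and no reset: what is moved stays moved. The work goes in short steps, Python scripts to look and compute and a tool call to move; the robot and the scene stay as the last step left them, time stands still between calls to the robot, and variables do not carry over. Pictures are saved under pics/ and viewed, at most 10 in all, crops included, and the job is handed in when it is done.

Besides the shell and the picture viewer there is one more tool, called after "Emit:" as a command line: name --argument value ..., lists and objects as JSON in quotes. arm_command: Moves the arm, as the interface text tells. Shift numbers are shares of 25 cm and turn numbers shares of 180 degrees, none past 1 either way. Its arguments: {"type":"object","properties":{"commands":{"type":"array"},"claw":{"type":"number"},"grip_force":{"type":"number"}},"required":["commands"]}

```bash
mkdir -p pics
cat > h.py <<'E'
import numpy as np, cv2
from station import *
def ray(cam,uv,z):
    c=calibration(cam);K=np.array(c["camera_matrix"]);T=np.array(c["extrinsics"])
    d=T[:3,:3]@np.linalg.solve(K,[uv[0],uv[1],1.]);o=T[:3,3]
    return (o+d*(z-o[2])/d[2])
def save(cam,name):
    f=grab_frame(cam);cv2.imwrite(f"pics/{name}.png",f[:,:,::-1]);return f
E
python3 - <<'E'
from h import *
s=get_state();print({k:np.round(v,3).tolist() for k,v in s.items()})
f=save("top","t0");g=save("scene","s0")
for cam in("top","scene"):
    print(cam,np.round(np.array(calibration(cam)["extrinsics"])[:3,3],3))
    for q,z in(("press",0),("grip_a",.079),("awl",0),("brass_weight",0),("eraser",0)):
        for r in spot_point(q,cam)[:5]:
            print(q,round(r["score"],2),np.round(r["uv"],1),np.round(ray(cam,r["uv"],z),4))
    for r in boxes_of("grip_a",cam)[:5]: print(r)
E
```

```text
{'t': 0.0, 'q': [1.56, 0.359, 0.011, -0.0, -1.224, -0.288], 'qd': [-0.001, 0.0, 0.0, 0.002, -0.001, 0.0], 'joint_efforts': [0.001, -58.273, 29.304, 6.997, 0.007, -0.0], 'eef_pos': [0.199, 0.645, 0.226], 'ee_rot': [3.14, -0.0, -0.299], 'force': [0.039, -0.305, 0.235], 'moment': [-0.025, -0.02, -0.036], 'gripper_force': 0.0, 'width': 0.088}
top [ 0.385 -0.101  0.925]
press 0.84 [400.1 263.9] [ 0.4679 -0.2242  0.    ]
grip_a 0.67 [448.4 266.5] [ 0.4539 -0.3003  0.079 ]
grip_a 0.54 [374. 250.] [ 0.4875 -0.1673  0.079 ]
grip_a 0.5 [416.2 222.8] [ 0.5358 -0.2463  0.079 ]
grip_a 0.48 [398.9 297.5] [ 0.4001 -0.2089  0.079 ]
awl 0.63 [292.2 239. ] [ 0.5238 -0.0097  0.    ]
brass_weight 0.63 [195.5 247.9] [0.5108 0.1878 0.    ]
eraser 0.73 [322.8 275.1] [ 0.4493 -0.0699  0.    ]
{'rect': [361.1, 243.0, 382.1, 260.0], 'score': 0.71}
{'rect': [435.3, 260.0, 462.2, 271.7], 'score': 0.63}
{'rect': [387.5, 289.1, 414.4, 307.1], 'score': 0.49}
{'rect': [404.4, 213.3, 426.7, 226.9], 'score': 0.48}
scene [-0.027  0.193  0.717]
press 0.85 [390.6 243.5] [ 0.4686 -0.2364  0.    ]
grip_a 0.75 [408.9 241.1] [ 0.4029 -0.2222  0.079 ]
grip_a 0.75 [427.1 207.8] [ 0.4584 -0.3059  0.079 ]
grip_a 0.7 [380.4 192.1] [ 0.5414 -0.2502  0.079 ]
grip_a 0.48 [360.  221.5] [ 0.4894 -0.1693  0.079 ]
awl 0.93 [279.4 264.8] [ 0.5269 -0.0099  0.    ]
brass_weight 0.7 [184.  309.8] [0.5138 0.1892 0.    ]
brass_weight 0.44 [278.7 263.9] [ 0.5297 -0.0096  0.    ]
eraser 0.74 [325.3 278.8] [ 0.4527 -0.0734  0.    ]
{'rect': [396.7, 235.2, 424.9, 256.2], 'score': 0.78}
{'rect': [417.4, 199.6, 441.6, 220.8], 'score': 0.78}
{'rect': [372.5, 187.0, 390.9, 203.8], 'score': 0.76}
{'rect': [352.2, 216.3, 366.6, 237.1], 'score': 0.71}
```

Run:
```python
from h import *
f=cv2.imread("pics/t0.png");g=cv2.imread("pics/s0.png")
a=cv2.resize(f[195:325,340:480],None,fx=4,fy=4,interpolation=cv2.INTER_CUBIC)
cv2.imwrite("pics/c0.png",a)
cv2.imwrite("pics/both.png",np.hstack([cv2.resize(f,(400,300)),cv2.resize(g,(400,300))]))
for cam in("top","scene"):
    for r in regions_of("grip_a",cam)[:5]:
        m=r["region"].astype(np.uint8);ys,xs=np.nonzero(m)
        if len(xs)<20: continue
        P=np.array([ray(cam,(x,y),.091)[:2] for x,y in zip(xs,ys)])
        c,(w,h),ang=cv2.minAreaRect((P*1000).astype(np.float32))
        e,v=np.linalg.eigh(np.cov(P.T));d=v[:,1]
        print(cam,round(r["score"],2),np.round(P.mean(0),4),"mar",np.round(c,1),round(w,1),round(h,1),round(ang,1),"pca",round(np.degrees(np.arctan2(d[1],d[0])),1),np.round(4*np.sqrt(e)*.866*1000,1),len(xs))
```

```text
top 0.71 [ 0.4853 -0.1621] mar [ 485.6 -162.3] 14.8 45.6 35.5 pca 124.7 [14.2 43.4] 195
top 0.48 [ 0.4548 -0.2956] mar [ 455.3 -296.2] 15.1 48.0 12.7 pca 101.8 [14.  45.8] 206
top 0.47 [ 0.4027 -0.2141] mar [ 402.7 -214. ] 43.9 15.6 48.3 pca 49.8 [15.1 42.7] 210
top 0.47 [ 0.5371 -0.2437] mar [ 537.1 -244. ] 13.9 43.8 19.2 pca 111.0 [13.  41.5] 169
scene 0.79 [ 0.4735 -0.1598] mar [ 474.2 -160.3] 16.1 59.7 41.3 pca 133.4 [14.5 54.8] 167
scene 0.63 [ 0.3903 -0.21  ] mar [ 389.3 -208.4] 43.0 42.4 53.5 pca 58.3 [37.1 40.9] 354
scene 0.56 [ 0.4418 -0.291 ] mar [ 443.  -292.6] 21.5 63.0 24.3 pca 115.1 [19.7 56.9] 217
scene 0.5 [ 0.5243 -0.2404] mar [ 525.3 -241.7] 21.1 58.5 31.6 pca 125.0 [18.1 54.5] 169
```

View pics/c0.png

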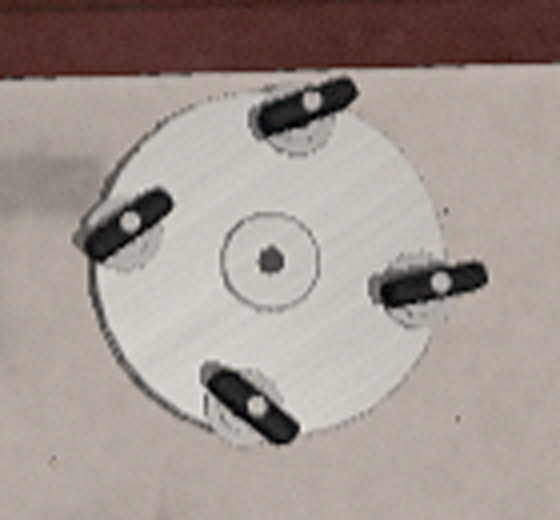

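View pics/both.png

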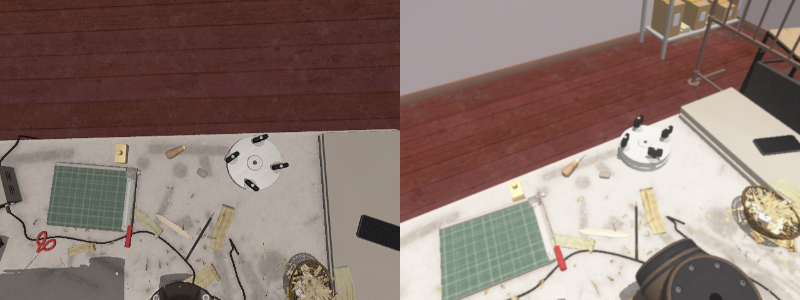

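```bash
cat >> h.py <<'E'
def go(p,yawdeg,start=None):
    """tool shares from current (or given (pos,yaw)) pose to p,yaw"""
    if start is None:
        s=get_state(); q=s["eef_pos"]; y=s["ee_rot"][2]
    else: q,y=np.array(start[:3]),np.radians(start[3])
    d=np.array(p)-q
    x=np.array([np.cos(y),np.sin(y),0]);yy=np.array([np.sin(y),-np.cos(y),0])
    tw=(np.degrees(y)-yawdeg+180)%360-180
    return np.round([d@x/.25,d@yy/.25,-d[2]/.25,tw/180],4)
E
python3 - <<'E'
from h import *
print("boss",ray("top",(340+271/4-.4,195+261/4-.4),.05))
P=[(.199,.645,.227,-17.1),(.32,.35,.227,-17.1),(.42,.08,.227,-17.1),(.487,-.164,.18,-55.3)]
for a,b in zip(P,P[1:]): print(go(b[:3],b[3],a))
E
```

```text
boss [ 0.47072417 -0.23139721  0.05      ]
[ 0.8096  0.9855 -0.      0.    ]
[ 0.6999  0.9146 -0.      0.    ]
[0.5431 0.8541 0.188  0.2122]
```

Emit:
arm_command --commands '[{"tx": 0.81,"ty": 0.98},{"tx": 0.81,"ty": 0.98},{"tx": 0.81,"ty": 0.98},{"tx": 0.81,"ty": 0.98},{"tx": 0.81,"ty": 0.98},{"tx": 0.81,"ty": 0.98},{"tx": 0.81,"ty": 0.98},{"tx": 0.81,"ty": 0.98}]' --claw 0.5 --grip_force 40

```text
invalid input
```

Emit:
arm_command --commands '[{"tx": 0.7,"ty": 0.91},{"tx": 0.7,"ty": 0.91},{"tx": 0.7,"ty": 0.91},{"tx": 0.7,"ty": 0.91},{"tx": 0.7,"ty": 0.91},{"tx": 0.7,"ty": 0.91},{"tx": 0.7,"ty": 0.91},{"tx": 0.7,"ty": 0.91}]'

```text
invalid input
```

Emit:
arm_command --commands '[{"tx": 0.54,"ty": 0.85,"tz": 0.18,"twist": 0.21},{"tx": 0.54,"ty": 0.85,"tz": 0.18,"twist": 0.21},{"tx": 0.54,"ty": 0.85,"tz": 0.18,"twist": 0.21},{"tx": 0.54,"ty": 0.85,"tz": 0.18,"twist": 0.21},{"tx": 0.54,"ty": 0.85,"tz": 0.18,"twist": 0.21},{"tx": 0.54,"ty": 0.85,"tz": 0.18,"twist": 0.21},{"tx": 0.54,"ty": 0.85,"tz": 0.18,"twist": 0.21},{"tx": 0.54,"ty": 0.85,"tz": 0.18,"twist": 0.21}]'

```text
t: 1.47
eef_pos: [0.2656, 0.3994, 0.1817]
ee_rot: [3.141, 0.0, -0.961]
force: [-0.1, 0.3, 0.5]
width: 0.0876
gripper_force: 0.0
```

Run:
```python
from h import *
P=[(.2656,.3994,.1817,-55.1),(.385,.11,.18,-55.1),(.487,-.164,.12,-55.3),(.487,-.164,.064,-55.3)]
for a,b in zip(P,P[1:]): print(go(b[:3],b[3],a))
print(get_state()["q"],get_state()["ee_rot"])
```

```text
[1.2227 0.2706 0.0068 0.    ]
[1.1323e+00 2.9240e-01 2.4000e-01 1.1000e-03]
[0.    0.    0.224 0.   ]
[ 1.39514297e+00  7.07232006e-02 -4.71136715e-01 -3.20908671e-04
 -1.02886944e+00 -7.84706239e-01] [ 3.14144575e+00  2.41849386e-04 -9.60525124e-01]
```

Emit:
arm_command --commands '[{"tx": 0.95,"ty": 0.22,"tz": 0,"twist": 0},{"tx": 0.95,"ty": 0.22,"tz": 0,"twist": 0},{"tx": 0.95,"ty": 0.22,"tz": 0,"twist": 0},{"tx": 0.95,"ty": 0.22,"tz": 0,"twist": 0},{"tx": 0.95,"ty": 0.22,"tz": 0,"twist": 0},{"tx": 0.95,"ty": 0.22,"tz": 0,"twist": 0},{"tx": 0.95,"ty": 0.22,"tz": 0,"twist": 0},{"tx": 0.95,"ty": 0.22,"tz": 0,"twist": 0}]' --claw 0.45 --grip_force 40

```text
t: 2.13
eef_pos: [0.3575, 0.1754, 0.1821]
ee_rot: [-3.14, 0.0, -0.962]
force: [-0.7, 1.0, 0.8]
width: 0.0419
gripper_force: 0.0
```

Emit:
arm_command --commands '[{"tx": 0.95,"ty": 0.22,"tz": 0,"twist": 0},{"tx": 0.95,"ty": 0.22,"tz": 0,"twist": 0},{"tx": 0.95,"ty": 0.22,"tz": 0,"twist": 0},{"tx": 0.95,"ty": 0.22,"tz": 0,"twist": 0},{"tx": 0.95,"ty": 0.22,"tz": 0,"twist": 0},{"tx": 0.95,"ty": 0.22,"tz": 0,"twist": 0},{"tx": 0.95,"ty": 0.22,"tz": 0,"twist": 0},{"tx": 0.95,"ty": 0.22,"tz": 0,"twist": 0}]'

```text
t: 2.8
eef_pos: [0.4492, -0.0504, 0.1813]
ee_rot: [3.141, 0.0, -0.961]
force: [-1.2, 1.0, 0.0]
width: 0.0392
gripper_force: 0.0
```

Emit:
arm_command --commands '[{"tx": 0.455,"ty": 0.12,"tz": 0.24,"twist": 0},{"tx": 0.455,"ty": 0.12,"tz": 0.24,"twist": 0},{"tx": 0.455,"ty": 0.12,"tz": 0.24,"twist": 0},{"tx": 0.455,"ty": 0.12,"tz": 0.24,"twist": 0},{"tx": 0.455,"ty": 0.12,"tz": 0.24,"twist": 0},{"tx": 0.455,"ty": 0.12,"tz": 0.24,"twist": 0},{"tx": 0.455,"ty": 0.12,"tz": 0.24,"twist": 0},{"tx": 0.455,"ty": 0.12,"tz": 0.24,"twist": 0}]'

```text
t: 3.47
eef_pos: [0.4896, -0.1584, 0.1226]
ee_rot: [-3.14, -0.001, -0.956]
force: [-0.4, 0.1, -0.8]
width: 0.0397
gripper_force: 0.0
```

Run:
```python
from h import *
print(go((.487,-.164,.064),-55.3))
f=save("scene","s1");g=save("top","t1")
a=cv2.resize(f[130:280,310:450],(560,600));b=cv2.resize(g[195:325,340:480],None,fx=2,fy=2)
cv2.imwrite("pics/c1.png",np.hstack([a[:, :520],np.vstack([b,b*0,b*0])[:600]]) [:,:800,::-1])
```

```text
[0.0123 0.0212 0.2343 0.0029]
```

View pics/c1.png

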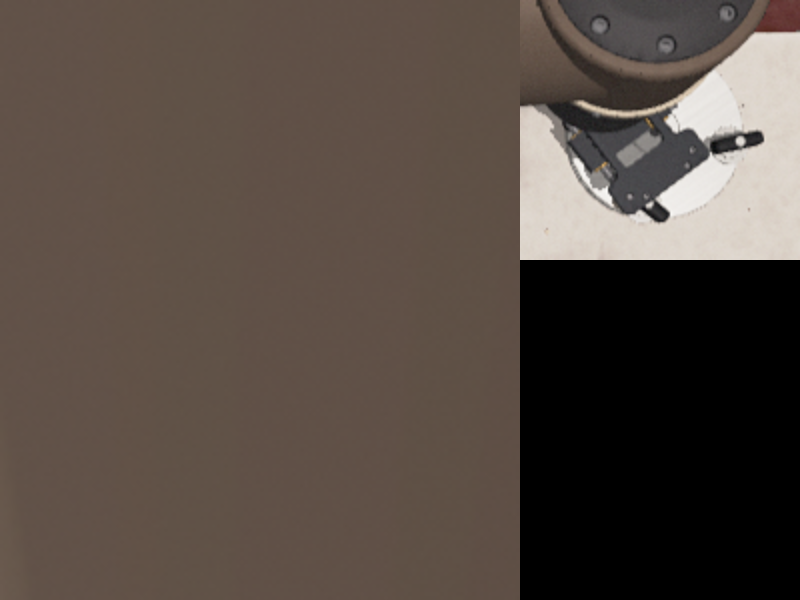

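The scene camera is blocked by the arm. The top view shows the gripper over the left knob, and the near and right knobs still visible. I'll continue by numbers and feel.

Emit:
arm_command --commands '[{"tx": 0.012,"ty": 0.021,"tz": 0.06,"twist": 0},{"tx": 0.012,"ty": 0.021,"tz": 0.12,"twist": 0},{"tx": 0.012,"ty": 0.021,"tz": 0.18,"twist": 0},{"tx": 0.012,"ty": 0.021,"tz": 0.234,"twist": 0},{"tx": 0.012,"ty": 0.021,"tz": 0.234,"twist": 0},{"tx": 0.012,"ty": 0.021,"tz": 0.234,"twist": 0},{"tx": 0.012,"ty": 0.021,"tz": 0.234,"twist": 0},{"tx": 0.012,"ty": 0.021,"tz": 0.234,"twist": 0}]'

```text
t: 4.23
eef_pos: [0.4872, -0.1653, 0.0642]
ee_rot: [-3.14, -0.001, -0.958]
force: [-0.0, 0.3, 0.3]
width: 0.0394
gripper_force: 0.0
```

Emit:
arm_command --commands '[{"tx": 0,"ty": 0,"tz": 0,"twist": 0},{"tx": 0,"ty": 0,"tz": 0,"twist": 0},{"tx": 0,"ty": 0,"tz": 0,"twist": 0},{"tx": 0,"ty": 0,"tz": 0,"twist": 0},{"tx": 0,"ty": 0,"tz": 0,"twist": 0},{"tx": 0,"ty": 0,"tz": 0,"twist": 0},{"tx": 0,"ty": 0,"tz": 0,"twist": 0},{"tx": 0,"ty": 0,"tz": 0,"twist": 0}]' --claw 0 --grip_force 15

```text
t: 4.9
eef_pos: [0.4866, -0.1654, 0.0632]
ee_rot: [-3.141, -0.0, -0.958]
force: [0.0, 1.9, 2.1]
width: 0.0129
gripper_force: 15.0
```

```bash
cat > st.py <<'E'
from h import *
s=get_state();y=s["ee_rot"][2]
R=np.array([[np.cos(y),np.sin(y)],[np.sin(y),-np.cos(y)]])
print("t",round(s["t"],2),"p",np.round(s["eef_pos"],4),"yaw",round(np.degrees(y),2),"F",np.round(s["force"],1),"Ftool",np.round(R@s["force"][:2],1),"M",np.round(s["moment"],3),"eff6",np.round(s["joint_efforts"],3)[-1],"w",round(s["width"],4),"gf",round(s["gripper_force"],1))
E
python3 st.py
```

```text
t 4.9 p [ 0.4866 -0.1654  0.0632] yaw -54.91 F [0.  1.9 2.1] Ftool [-1.5 -1.1] M [ 0.691 -0.111 -0.008] eff6 0.031 w 0.0129 gf 15.0
```

Emit:
arm_command --commands '[{"tx": 0,"ty": 0,"tz": 0,"twist": 0},{"tx": 0,"ty": 0,"tz": 0,"twist": 0},{"tx": 0,"ty": 0,"tz": 0,"twist": 0.02},{"tx": 0,"ty": 0,"tz": 0,"twist": 0.04},{"tx": 0,"ty": 0,"tz": 0,"twist": 0.06},{"tx": 0,"ty": 0,"tz": 0,"twist": 0.07},{"tx": 0,"ty": 0,"tz": 0,"twist": 0.07},{"tx": 0,"ty": 0,"tz": 0,"twist": 0.07}]' --grip_force 45

```text
t: 5.57
eef_pos: [0.4862, -0.1656, 0.0632]
ee_rot: [3.141, -0.0, -1.177]
force: [-1.6, 0.5, 4.7]
width: 0.0129
gripper_force: 45.0
```

```bash
python3 st.py
```

```text
t 5.57 p [ 0.4862 -0.1656  0.0632] yaw -67.45 F [-1.6  0.5  4.7] Ftool [-1.1  1.2] M [0.198 0.399 0.043] eff6 -0.231 w 0.0129 gf 45.0
```

Emit:
arm_command --commands '[{"tx": 0,"ty": 0,"tz": 0,"twist": 0.014},{"tx": 0,"ty": 0,"tz": 0,"twist": 0.028},{"tx": 0,"ty": 0,"tz": 0,"twist": 0.042},{"tx": 0,"ty": 0,"tz": 0,"twist": 0.056},{"tx": 0,"ty": 0,"tz": 0,"twist": 0.056},{"tx": 0,"ty": 0,"tz": 0,"twist": 0.056},{"tx": 0,"ty": 0,"tz": 0,"twist": 0.056},{"tx": 0,"ty": 0,"tz": 0,"twist": 0.056}]'

```text
t: 6.23
eef_pos: [0.4859, -0.1657, 0.0632]
ee_rot: [3.141, -0.0, -1.353]
force: [-2.0, 0.3, 5.4]
width: 0.0126
gripper_force: 45.0
```

```bash
python3 st.py
```

```text
t 6.23 p [ 0.4859 -0.1657  0.0632] yaw -77.52 F [-2.   0.3  5.4] Ftool [-0.7  1.9] M [ 0.05   0.811 -0.   ] eff6 -0.033 w 0.0126 gf 45.0
```

Emit:
arm_command --commands '[{"tx": 0,"ty": 0,"tz": 0,"twist": 0.007},{"tx": 0,"ty": 0,"tz": 0,"twist": 0.014},{"tx": 0,"ty": 0,"tz": 0,"twist": 0.021},{"tx": 0,"ty": 0,"tz": 0,"twist": 0.028},{"tx": 0,"ty": 0,"tz": 0,"twist": 0.035},{"tx": 0,"ty": 0,"tz": 0,"twist": 0.042},{"tx": 0,"ty": 0,"tz": 0,"twist": 0.049},{"tx": 0,"ty": 0,"tz": 0,"twist": 0.056}]'

```text
t: 6.9
eef_pos: [0.4855, -0.1658, 0.0631]
ee_rot: [3.14, -0.0, -1.53]
force: [-3.3, -0.0, 6.3]
width: 0.0125
gripper_force: 45.0
```

```bash
python3 st.py
```

```text
t 6.9 p [ 0.4855 -0.1658  0.0631] yaw -87.66 F [-3.3 -0.   6.3] Ftool [-0.1  3.3] M [0.071 1.226 0.062] eff6 0.374 w 0.0125 gf 45.0
```

Emit:
arm_command --commands '[{"tx": 0,"ty": 0,"tz": 0,"twist": 0.007},{"tx": 0,"ty": 0,"tz": 0,"twist": 0.014},{"tx": 0,"ty": 0,"tz": 0,"twist": 0.021},{"tx": 0,"ty": 0,"tz": 0,"twist": 0.028},{"tx": 0,"ty": 0,"tz": 0,"twist": 0.035},{"tx": 0,"ty": 0,"tz": 0,"twist": 0.042},{"tx": 0,"ty": 0,"tz": 0,"twist": 0.049},{"tx": 0,"ty": 0,"tz": 0,"twist": 0.056}]'

```text
t: 7.57
eef_pos: [0.4851, -0.1658, 0.0631]
ee_rot: [3.139, -0.001, -1.706]
force: [-4.1, 1.2, 8.0]
width: 0.0126
gripper_force: 45.0
```

```bash
python3 st.py
```

```text
t 7.57 p [ 0.4851 -0.1658  0.0631] yaw -97.74 F [-4.1  1.2  8. ] Ftool [-0.7  4.3] M [0.307 1.698 0.045] eff6 0.371 w 0.0126 gf 45.0
```

Emit:
arm_command --commands '[{"tx": 0,"ty": 0,"tz": 0,"twist": 0.007},{"tx": 0,"ty": 0,"tz": 0,"twist": 0.014},{"tx": 0,"ty": 0,"tz": 0,"twist": 0.021},{"tx": 0,"ty": 0,"tz": 0,"twist": 0.028},{"tx": 0,"ty": 0,"tz": 0,"twist": 0.035},{"tx": 0,"ty": 0,"tz": 0,"twist": 0.042},{"tx": 0,"ty": 0,"tz": 0,"twist": 0.049},{"tx": 0,"ty": 0,"tz": 0,"twist": 0.056}]'

```text
t: 8.23
eef_pos: [0.4847, -0.1657, 0.0631]
ee_rot: [3.139, -0.001, -1.882]
force: [-6.1, 2.2, 9.9]
width: 0.0125
gripper_force: 45.0
```

```bash
python3 st.py
```

```text
t 8.23 p [ 0.4847 -0.1657  0.0631] yaw -107.83 F [-6.1  2.2  9.9] Ftool [-0.2  6.5] M [0.708 2.116 0.018] eff6 0.368 w 0.0125 gf 45.0
```

Emit:
arm_command --commands '[{"tx": 0,"ty": 0,"tz": 0,"twist": 0.007},{"tx": 0,"ty": 0,"tz": 0,"twist": 0.014},{"tx": 0,"ty": 0,"tz": 0,"twist": 0.021},{"tx": 0,"ty": 0,"tz": 0,"twist": 0.028},{"tx": 0,"ty": 0,"tz": 0,"twist": 0.035},{"tx": 0,"ty": 0,"tz": 0,"twist": 0.042},{"tx": 0,"ty": 0,"tz": 0,"twist": 0.049},{"tx": 0,"ty": 0,"tz": 0,"twist": 0.056}]'

```text
t: 8.9
eef_pos: [0.4843, -0.1655, 0.063]
ee_rot: [3.138, -0.002, -2.058]
force: [-7.2, 3.8, 11.2]
width: 0.013
gripper_force: 45.0
```

```bash
python3 st.py
```

```text
t 8.9 p [ 0.4843 -0.1655  0.063 ] yaw -117.91 F [-7.2  3.8 11.2] Ftool [0.  8.2] M [1.206 2.524 0.009] eff6 0.364 w 0.013 gf 45.0
```

Emit:
arm_command --commands '[{"tx": 0,"ty": 0.002,"tz": 0,"twist": 0.006},{"tx": 0,"ty": 0.004,"tz": 0,"twist": 0.012},{"tx": 0,"ty": 0.006,"tz": 0,"twist": 0.018},{"tx": 0,"ty": 0.006,"tz": 0,"twist": 0.024},{"tx": 0,"ty": 0.006,"tz": 0,"twist": 0.03},{"tx": 0,"ty": 0.006,"tz": 0,"twist": 0.036},{"tx": 0,"ty": 0.006,"tz": 0,"twist": 0.042},{"tx": 0,"ty": 0.006,"tz": 0,"twist": 0.048}]'

```text
t: 9.57
eef_pos: [0.484, -0.1652, 0.0631]
ee_rot: [3.14, -0.002, -2.208]
force: [-4.2, -0.9, 7.1]
width: 0.0126
gripper_force: 45.0
```

```bash
python3 st.py
```

```text
t 9.57 p [ 0.484  -0.1652  0.0631] yaw -126.51 F [-4.2 -0.9  7.1] Ftool [3.2 2.9] M [-0.258  1.414  0.313] eff6 0.061 w 0.0126 gf 45.0
```

Run:
```python
from h import *
print(go((.4546,-.3002,.12),-78.2,(.484,-.1652,.12,-126.5)))
```

```text
[ 0.504  -0.2267 -0.     -0.2683]
```

Emit:
arm_command --commands '[{"tx": 0,"ty": 0,"tz": 0,"twist": 0},{"tx": 0,"ty": 0,"tz": 0,"twist": 0},{"tx": 0,"ty": 0,"tz": 0,"twist": 0},{"tx": 0,"ty": 0,"tz": 0,"twist": 0},{"tx": 0,"ty": 0,"tz": 0,"twist": 0},{"tx": 0,"ty": 0,"tz": -0.08,"twist": 0},{"tx": 0,"ty": 0,"tz": -0.16,"twist": 0},{"tx": 0,"ty": 0,"tz": -0.23,"twist": 0}]' --claw 0.45

```text
t: 10.23
eef_pos: [0.4851, -0.1648, 0.1213]
ee_rot: [3.141, -0.0, -2.208]
force: [0.8, -0.1, 0.0]
width: 0.0389
gripper_force: 0.0
```

Emit:
arm_command --commands '[{"tx": 0.508,"ty": -0.224,"tz": 0,"twist": -0.268},{"tx": 0.508,"ty": -0.224,"tz": 0,"twist": -0.268},{"tx": 0.508,"ty": -0.224,"tz": 0,"twist": -0.268},{"tx": 0.508,"ty": -0.224,"tz": 0,"twist": -0.268},{"tx": 0.508,"ty": -0.224,"tz": 0,"twist": -0.268},{"tx": 0.508,"ty": -0.224,"tz": 0,"twist": -0.268},{"tx": 0.508,"ty": -0.224,"tz": 0,"twist": -0.268},{"tx": 0.508,"ty": -0.224,"tz": 0,"twist": -0.268}]' --claw 0.45 --grip_force 15

```text
t: 10.9
eef_pos: [0.4542, -0.3005, 0.1204]
ee_rot: [3.141, 0.0, -1.362]
force: [0.2, 0.2, -0.6]
width: 0.0398
gripper_force: 0.0
```

```bash
python3 st.py; python3 -c "
from h import *
print(go((.4546,-.3002,.064),-78.2))"
```

```text
t 10.9 p [ 0.4542 -0.3005  0.1204] yaw -78.01 F [ 0.2  0.2 -0.6] Ftool [-0.2 -0.2] M [ 0.037 -0.073  0.048] eff6 1.772 w 0.0398 gf 0.0
[-0.0007 -0.0018  0.2254  0.001 ]
```

Emit:
arm_command --commands '[{"tx": 0,"ty": 0,"tz": 0.06,"twist": 0},{"tx": 0,"ty": 0,"tz": 0.12,"twist": 0},{"tx": 0,"ty": 0,"tz": 0.18,"twist": 0},{"tx": 0,"ty": 0,"tz": 0.225,"twist": 0},{"tx": 0,"ty": 0,"tz": 0.225,"twist": 0},{"tx": 0,"ty": 0,"tz": 0.225,"twist": 0},{"tx": 0,"ty": 0,"tz": 0.225,"twist": 0},{"tx": 0,"ty": 0,"tz": 0.225,"twist": 0}]'

```text
t: 11.57
eef_pos: [0.4551, -0.3003, 0.0652]
ee_rot: [-3.14, -0.001, -1.367]
force: [0.6, 0.3, 0.7]
width: 0.0392
gripper_force: 0.0
```

Emit:
arm_command --commands '[{"tx": 0,"ty": 0,"tz": 0,"twist": 0},{"tx": 0,"ty": 0,"tz": 0,"twist": 0},{"tx": 0,"ty": 0,"tz": 0,"twist": 0},{"tx": 0,"ty": 0,"tz": 0,"twist": 0},{"tx": 0,"ty": 0,"tz": 0,"twist": 0},{"tx": 0,"ty": 0,"tz": 0,"twist": 0},{"tx": 0,"ty": 0,"tz": 0,"twist": 0},{"tx": 0,"ty": 0,"tz": 0,"twist": 0}]' --claw 0 --grip_force 15

```text
t: 12.23
eef_pos: [0.4545, -0.3002, 0.0644]
ee_rot: [-3.141, -0.0, -1.367]
force: [-0.5, 0.4, 2.1]
width: 0.0129
gripper_force: 15.0
```

```bash
python3 st.py
```

```text
t 12.23 p [ 0.4545 -0.3002  0.0644] yaw -78.32 F [-0.5  0.4  2.1] Ftool [-0.5  0.4] M [ 0.343 -0.033 -0.093] eff6 0.022 w 0.0129 gf 15.0
```

Emit:
arm_command --commands '[{"tx": 0,"ty": 0,"tz": 0,"twist": 0},{"tx": 0,"ty": 0,"tz": 0,"twist": 0.01},{"tx": 0,"ty": 0,"tz": 0,"twist": 0.02},{"tx": 0,"ty": 0,"tz": 0,"twist": 0.03},{"tx": 0,"ty": 0,"tz": 0,"twist": 0.04},{"tx": 0,"ty": 0,"tz": 0,"twist": 0.05},{"tx": 0,"ty": 0,"tz": 0,"twist": 0.06},{"tx": 0,"ty": 0,"tz": 0,"twist": 0.07}]' --grip_force 45

```text
t: 12.9
eef_pos: [0.4545, -0.3002, 0.0644]
ee_rot: [-3.142, -0.0, -1.588]
force: [-1.5, -0.0, 2.6]
width: 0.0128
gripper_force: 45.0
```

```bash
python3 st.py
```

```text
t 12.9 p [ 0.4545 -0.3002  0.0644] yaw -91.0 F [-1.5 -0.   2.6] Ftool [0.1 1.5] M [0.387 0.09  0.005] eff6 0.568 w 0.0128 gf 45.0
```

Emit:
arm_command --commands '[{"tx": 0,"ty": 0,"tz": 0,"twist": 0.006},{"tx": 0,"ty": 0,"tz": 0,"twist": 0.012},{"tx": 0,"ty": 0,"tz": 0,"twist": 0.018},{"tx": 0,"ty": 0,"tz": 0,"twist": 0.024},{"tx": 0,"ty": 0,"tz": 0,"twist": 0.03},{"tx": 0,"ty": 0,"tz": 0,"twist": 0.036},{"tx": 0,"ty": 0,"tz": 0,"twist": 0.042},{"tx": 0,"ty": 0,"tz": 0,"twist": 0.048}]'

```text
t: 13.57
eef_pos: [0.4545, -0.3002, 0.0644]
ee_rot: [-3.142, -0.0, -1.739]
force: [0.3, 1.5, 3.8]
width: 0.0125
gripper_force: 45.0
```

```bash
python3 st.py
```

```text
t 13.57 p [ 0.4545 -0.3002  0.0644] yaw -99.66 F [0.3 1.5 3.8] Ftool [-1.5 -0.1] M [0.541 0.13  0.051] eff6 0.323 w 0.0125 gf 45.0
```

Emit:
arm_command --commands '[{"tx": 0,"ty": 0,"tz": 0,"twist": 0.006},{"tx": 0,"ty": 0,"tz": 0,"twist": 0.012},{"tx": 0,"ty": 0,"tz": 0,"twist": 0.018},{"tx": 0,"ty": 0,"tz": 0,"twist": 0.024},{"tx": 0,"ty": 0,"tz": 0,"twist": 0.03},{"tx": 0,"ty": 0,"tz": 0,"twist": 0.036},{"tx": 0,"ty": 0,"tz": 0,"twist": 0.042},{"tx": 0,"ty": 0,"tz": 0,"twist": 0.048}]'

```text
t: 14.23
eef_pos: [0.4545, -0.3002, 0.0644]
ee_rot: [-3.142, -0.0, -1.89]
force: [-1.3, 2.5, 5.2]
width: 0.0126
gripper_force: 45.0
```

```bash
python3 st.py
```

```text
t 14.23 p [ 0.4545 -0.3002  0.0644] yaw -108.31 F [-1.3  2.5  5.2] Ftool [-2.  2.] M [0.584 0.13  0.029] eff6 0.32 w 0.0126 gf 45.0
```

Emit:
arm_command --commands '[{"tx": 0,"ty": 0,"tz": 0,"twist": 0.006},{"tx": 0,"ty": 0,"tz": 0,"twist": 0.012},{"tx": 0,"ty": 0,"tz": 0,"twist": 0.018},{"tx": 0,"ty": 0,"tz": 0,"twist": 0.024},{"tx": 0,"ty": 0,"tz": 0,"twist": 0.03},{"tx": 0,"ty": 0,"tz": 0,"twist": 0.036},{"tx": 0,"ty": 0,"tz": 0,"twist": 0.042},{"tx": 0,"ty": 0,"tz": 0,"twist": 0.048}]'

```text
t: 14.9
eef_pos: [0.4544, -0.3002, 0.0644]
ee_rot: [-3.142, -0.0, -2.041]
force: [-0.8, 2.6, 5.8]
width: 0.0125
gripper_force: 45.0
```

```bash
python3 st.py
```

```text
t 14.9 p [ 0.4544 -0.3002  0.0644] yaw -116.95 F [-0.8  2.6  5.8] Ftool [-2.   1.9] M [ 0.622  0.149 -0.021] eff6 0.32 w 0.0125 gf 45.0
```

Emit:
arm_command --commands '[{"tx": 0,"ty": 0,"tz": 0,"twist": 0.006},{"tx": 0,"ty": 0,"tz": 0,"twist": 0.012},{"tx": 0,"ty": 0,"tz": 0,"twist": 0.018},{"tx": 0,"ty": 0,"tz": 0,"twist": 0.024},{"tx": 0,"ty": 0,"tz": 0,"twist": 0.03},{"tx": 0,"ty": 0,"tz": 0,"twist": 0.036},{"tx": 0,"ty": 0,"tz": 0,"twist": 0.042},{"tx": 0,"ty": 0,"tz": 0,"twist": 0.048}]'

```text
t: 15.57
eef_pos: [0.4544, -0.3001, 0.0644]
ee_rot: [3.142, -0.0, -2.192]
force: [0.0, 1.7, 5.0]
width: 0.0127
gripper_force: 45.0
```

```bash
python3 st.py
```

```text
t 15.57 p [ 0.4544 -0.3001  0.0644] yaw -125.58 F [0.  1.7 5. ] Ftool [-1.4  1. ] M [0.72  0.204 0.049] eff6 0.32 w 0.0127 gf 45.0
```

Emit:
arm_command --commands '[{"tx": 0,"ty": 0,"tz": 0,"twist": 0.006},{"tx": 0,"ty": 0,"tz": 0,"twist": 0.012},{"tx": 0,"ty": 0,"tz": 0,"twist": 0.018},{"tx": 0,"ty": 0,"tz": 0,"twist": 0.024},{"tx": 0,"ty": 0,"tz": 0,"twist": 0.03},{"tx": 0,"ty": 0,"tz": 0,"twist": 0.036},{"tx": 0,"ty": 0,"tz": 0,"twist": 0.042},{"tx": 0,"ty": 0,"tz": 0,"twist": 0.048}]'

```text
t: 16.23
eef_pos: [0.4544, -0.3001, 0.0644]
ee_rot: [-3.142, -0.0, -2.343]
force: [-0.6, 1.4, 6.0]
width: 0.0127
gripper_force: 45.0
```

```bash
python3 st.py
```

```text
t 16.23 p [ 0.4544 -0.3001  0.0644] yaw -134.22 F [-0.6  1.4  6. ] Ftool [-0.5  1.4] M [0.721 0.191 0.063] eff6 0.32 w 0.0127 gf 45.0
```

Emit:
arm_command --commands '[{"tx": 0,"ty": 0,"tz": 0,"twist": 0.006},{"tx": 0,"ty": 0,"tz": 0,"twist": 0.012},{"tx": 0,"ty": 0,"tz": 0,"twist": 0.018},{"tx": 0,"ty": 0,"tz": 0,"twist": 0.024},{"tx": 0,"ty": 0,"tz": 0,"twist": 0.03},{"tx": 0,"ty": 0,"tz": 0,"twist": 0.036},{"tx": 0,"ty": 0,"tz": 0,"twist": 0.042},{"tx": 0,"ty": 0,"tz": 0,"twist": 0.048}]'

```text
t: 16.9
eef_pos: [0.4544, -0.3001, 0.0644]
ee_rot: [3.142, -0.0, -2.493]
force: [-0.6, 3.5, 6.1]
width: 0.013
gripper_force: 45.0
```

```bash
python3 st.py
```

```text
t 16.9 p [ 0.4544 -0.3001  0.0644] yaw -142.86 F [-0.6  3.5  6.1] Ftool [-1.6  3.1] M [0.833 0.152 0.172] eff6 0.184 w 0.013 gf 45.0
```

Emit:
arm_command --commands '[{"tx": 0,"ty": 0,"tz": 0,"twist": 0},{"tx": 0,"ty": 0,"tz": 0,"twist": 0},{"tx": 0,"ty": 0,"tz": 0,"twist": 0},{"tx": 0,"ty": 0,"tz": 0,"twist": 0},{"tx": 0,"ty": 0,"tz": 0,"twist": 0},{"tx": 0,"ty": 0,"tz": -0.08,"twist": 0},{"tx": 0,"ty": 0,"tz": -0.16,"twist": 0},{"tx": 0,"ty": 0,"tz": -0.23,"twist": 0}]' --claw 0.45 --grip_force 15

```text
t: 17.57
eef_pos: [0.4543, -0.3002, 0.1225]
ee_rot: [3.141, -0.0, -2.492]
force: [-0.1, 0.2, 0.8]
width: 0.0395
gripper_force: 0.0
```

```bash
python3 st.py; python3 -c "
from h import *
print(go((.4017,-.2165,.12),-130.4))"
```

```text
t 17.57 p [ 0.4543 -0.3002  0.1225] yaw -142.75 F [-0.1  0.2  0.8] Ftool [-0.   0.2] M [ 0.03  -0.228  0.008] eff6 -0.003 w 0.0395 gf 0.0
[-0.0351  0.3938  0.01   -0.0686]
```

Move over N, descend, close.

Emit:
arm_command --commands '[{"tx": -0.035,"ty": 0.394,"tz": 0.01,"twist": -0.0686},{"tx": -0.035,"ty": 0.394,"tz": 0.01,"twist": -0.0686},{"tx": -0.035,"ty": 0.394,"tz": 0.01,"twist": -0.0686},{"tx": -0.035,"ty": 0.394,"tz": 0.01,"twist": -0.0686},{"tx": -0.035,"ty": 0.394,"tz": 0.01,"twist": -0.0686},{"tx": -0.035,"ty": 0.394,"tz": 0.01,"twist": -0.0686},{"tx": -0.035,"ty": 0.394,"tz": 0.12,"twist": -0.0686},{"tx": -0.035,"ty": 0.394,"tz": 0.235,"twist": -0.0686}]'

```text
t: 18.23
eef_pos: [0.4043, -0.2173, 0.0638]
ee_rot: [-3.137, 0.003, -2.277]
force: [0.5, -0.5, -1.6]
width: 0.0392
gripper_force: 0.0
```

Emit:
arm_command --commands '[{"tx": 0,"ty": 0,"tz": 0,"twist": 0},{"tx": 0,"ty": 0,"tz": 0,"twist": 0},{"tx": 0,"ty": 0,"tz": 0,"twist": 0},{"tx": 0,"ty": 0,"tz": 0,"twist": 0},{"tx": 0,"ty": 0,"tz": 0,"twist": 0},{"tx": 0,"ty": 0,"tz": 0,"twist": 0},{"tx": 0,"ty": 0,"tz": 0,"twist": 0},{"tx": 0,"ty": 0,"tz": 0,"twist": 0}]' --claw 0

```text
t: 18.9
eef_pos: [0.4019, -0.2163, 0.0642]
ee_rot: [-3.141, 0.001, -2.276]
force: [-3.0, 4.7, 7.6]
width: 0.0129
gripper_force: 15.0
```

```bash
python3 st.py
```

```text
t 18.9 p [ 0.4019 -0.2163  0.0642] yaw -130.42 F [-3.   4.7  7.6] Ftool [-1.6  5.4] M [ 1.832  1.071 -0.034] eff6 0.051 w 0.0129 gf 15.0
```

Emit:
arm_command --commands '[{"tx": 0,"ty": 0.004,"tz": 0,"twist": 0},{"tx": 0,"ty": 0.004,"tz": 0,"twist": 0.01},{"tx": 0,"ty": 0.004,"tz": 0,"twist": 0.02},{"tx": 0,"ty": 0.004,"tz": 0,"twist": 0.03},{"tx": 0,"ty": 0.004,"tz": 0,"twist": 0.04},{"tx": 0,"ty": 0.004,"tz": 0,"twist": 0.05},{"tx": 0,"ty": 0.004,"tz": 0,"twist": 0.06},{"tx": 0,"ty": 0.004,"tz": 0,"twist": 0.07}]' --grip_force 45

```text
t: 19.57
eef_pos: [0.4018, -0.2161, 0.0642]
ee_rot: [-3.14, 0.001, -2.497]
force: [-1.2, -0.0, 4.2]
width: 0.0128
gripper_force: 45.0
```

```bash
python3 st.py
```

```text
t 19.57 p [ 0.4018 -0.2161  0.0642] yaw -143.07 F [-1.2 -0.   4.2] Ftool [1.  0.7] M [-0.082  0.266  0.078] eff6 0.569 w 0.0128 gf 45.0
```

Emit:
arm_command --commands '[{"tx": 0,"ty": 0,"tz": 0,"twist": 0.006},{"tx": 0,"ty": 0,"tz": 0,"twist": 0.012},{"tx": 0,"ty": 0,"tz": 0,"twist": 0.018},{"tx": 0,"ty": 0,"tz": 0,"twist": 0.024},{"tx": 0,"ty": 0,"tz": 0,"twist": 0.03},{"tx": 0,"ty": 0,"tz": 0,"twist": 0.036},{"tx": 0,"ty": 0,"tz": 0,"twist": 0.042},{"tx": 0,"ty": 0,"tz": 0,"twist": 0.048}]'

```text
t: 20.23
eef_pos: [0.4019, -0.2161, 0.0642]
ee_rot: [-3.14, 0.001, -2.647]
force: [-1.0, 0.0, 6.7]
width: 0.0129
gripper_force: 45.0
```

```bash
python3 st.py
```

```text
t 20.23 p [ 0.4019 -0.2161  0.0642] yaw -151.66 F [-1.   0.   6.7] Ftool [0.9 0.5] M [-0.095  0.476  0.034] eff6 0.322 w 0.0129 gf 45.0
```

Emit:
arm_command --commands '[{"tx": 0,"ty": 0,"tz": 0,"twist": 0.006},{"tx": 0,"ty": 0,"tz": 0,"twist": 0.012},{"tx": 0,"ty": 0,"tz": 0,"twist": 0.018},{"tx": 0,"ty": 0,"tz": 0,"twist": 0.024},{"tx": 0,"ty": 0,"tz": 0,"twist": 0.03},{"tx": 0,"ty": 0,"tz": 0,"twist": 0.036},{"tx": 0,"ty": 0,"tz": 0,"twist": 0.042},{"tx": 0,"ty": 0,"tz": 0,"twist": 0.048}]'

```text
t: 20.9
eef_pos: [0.4019, -0.2162, 0.0642]
ee_rot: [-3.14, 0.002, -2.798]
force: [-1.8, -0.2, 6.7]
width: 0.0126
gripper_force: 45.0
```

```bash
python3 st.py
```

```text
t 20.9 p [ 0.4019 -0.2162  0.0642] yaw -160.29 F [-1.8 -0.2  6.7] Ftool [1.7 0.5] M [-0.164  0.425  0.116] eff6 0.254 w 0.0126 gf 45.0
```

Emit:
arm_command --commands '[{"tx": 0,"ty": 0,"tz": 0,"twist": 0.006},{"tx": 0,"ty": 0,"tz": 0,"twist": 0.012},{"tx": 0,"ty": 0,"tz": 0,"twist": 0.018},{"tx": 0,"ty": 0,"tz": 0,"twist": 0.024},{"tx": 0,"ty": 0,"tz": 0,"twist": 0.03},{"tx": 0,"ty": 0,"tz": 0,"twist": 0.036},{"tx": 0,"ty": 0,"tz": 0,"twist": 0.042},{"tx": 0,"ty": 0,"tz": 0,"twist": 0.048}]'

```text
t: 21.57
eef_pos: [0.4019, -0.2162, 0.0642]
ee_rot: [-3.14, 0.002, -2.948]
force: [-2.5, 0.4, 6.0]
width: 0.0127
gripper_force: 45.0
```

```bash
python3 st.py
```

```text
t 21.57 p [ 0.4019 -0.2162  0.0642] yaw -168.91 F [-2.5  0.4  6. ] Ftool [2.4 0.9] M [-0.257  0.405  0.321] eff6 0.068 w 0.0127 gf 45.0
```

Emit:
arm_command --commands '[{"tx": 0,"ty": 0,"tz": 0,"twist": 0},{"tx": 0,"ty": 0,"tz": 0,"twist": 0},{"tx": 0,"ty": 0,"tz": 0,"twist": 0},{"tx": 0,"ty": 0,"tz": 0,"twist": 0},{"tx": 0,"ty": 0,"tz": 0,"twist": 0},{"tx": 0,"ty": 0,"tz": -0.08,"twist": 0},{"tx": 0,"ty": 0,"tz": -0.16,"twist": 0},{"tx": 0,"ty": 0,"tz": -0.23,"twist": 0}]' --claw 0.45 --grip_force 15

```text
t: 22.23
eef_pos: [0.4008, -0.2158, 0.1213]
ee_rot: [3.141, -0.001, -2.948]
force: [0.8, -0.6, 0.0]
width: 0.0392
gripper_force: 0.0
```

```bash
python3 st.py; python3 -c "
from h import *
print(go((.5383,-.2473,.12),-69))"
```

```text
t 22.23 p [ 0.4008 -0.2158  0.1213] yaw -168.92 F [ 0.8 -0.6  0. ] Ftool [-0.6 -0.8] M [ 0.079 -0.259 -0.02 ] eff6 -0.002 w 0.0392 gf 0.0
[-0.5154 -0.2294  0.0052 -0.5551]
```

Emit:
arm_command --commands '[{"tx": -0.515,"ty": -0.229,"tz": 0.005,"twist": -0.3},{"tx": -0.515,"ty": -0.229,"tz": 0.005,"twist": -0.3},{"tx": -0.515,"ty": -0.229,"tz": 0.005,"twist": -0.3},{"tx": -0.515,"ty": -0.229,"tz": 0.005,"twist": -0.3},{"tx": -0.515,"ty": -0.229,"tz": 0.005,"twist": -0.3},{"tx": -0.515,"ty": -0.229,"tz": 0.005,"twist": -0.3},{"tx": -0.515,"ty": -0.229,"tz": 0.005,"twist": -0.3},{"tx": -0.515,"ty": -0.229,"tz": 0.005,"twist": -0.3}]'

```text
t: 22.9
eef_pos: [0.5383, -0.2472, 0.1187]
ee_rot: [3.141, -0.0, -1.999]
force: [-0.2, -0.3, -0.2]
width: 0.0395
gripper_force: 0.0
```

Emit:
arm_command --commands '[{"tx": 0,"ty": 0,"tz": 0,"twist": -0.255},{"tx": 0,"ty": 0,"tz": 0,"twist": -0.255},{"tx": 0,"ty": 0,"tz": 0,"twist": -0.255},{"tx": 0,"ty": 0,"tz": 0,"twist": -0.255},{"tx": 0,"ty": 0,"tz": 0,"twist": -0.255},{"tx": 0,"ty": 0,"tz": 0,"twist": -0.255},{"tx": 0,"ty": 0,"tz": 0,"twist": -0.255},{"tx": 0,"ty": 0,"tz": 0,"twist": -0.255}]'

```text
t: 23.57
eef_pos: [0.5382, -0.2472, 0.119]
ee_rot: [3.141, 0.0, -1.202]
force: [-0.1, -0.0, 0.7]
width: 0.0393
gripper_force: 0.0
```

```bash
python3 st.py; python3 -c "
from h import *
print(go((.5383,-.2473,.064),-69))"
```

```text
t 23.57 p [ 0.5382 -0.2472  0.119 ] yaw -68.89 F [-0.1 -0.   0.7] Ftool [-0.   0.1] M [ 0.029  0.012 -0.035] eff6 1.249 w 0.0393 gf 0.0
[ 5.000e-04 -1.000e-04  2.201e-01  6.000e-04]
```

Emit:
arm_command --commands '[{"tx": 0,"ty": 0,"tz": 0.06,"twist": 0},{"tx": 0,"ty": 0,"tz": 0.12,"twist": 0},{"tx": 0,"ty": 0,"tz": 0.18,"twist": 0},{"tx": 0,"ty": 0,"tz": 0.22,"twist": 0},{"tx": 0,"ty": 0,"tz": 0.22,"twist": 0},{"tx": 0,"ty": 0,"tz": 0.22,"twist": 0},{"tx": 0,"ty": 0,"tz": 0.22,"twist": 0},{"tx": 0,"ty": 0,"tz": 0.22,"twist": 0}]'

```text
t: 24.23
eef_pos: [0.539, -0.2474, 0.0653]
ee_rot: [-3.14, -0.001, -1.205]
force: [0.1, 0.3, -0.2]
width: 0.0396
gripper_force: 0.0
```

Emit:
arm_command --commands '[{"tx": 0,"ty": 0,"tz": 0,"twist": 0},{"tx": 0,"ty": 0,"tz": 0,"twist": 0},{"tx": 0,"ty": 0,"tz": 0,"twist": 0},{"tx": 0,"ty": 0,"tz": 0,"twist": 0},{"tx": 0,"ty": 0,"tz": 0,"twist": 0},{"tx": 0,"ty": 0,"tz": 0,"twist": 0},{"tx": 0,"ty": 0,"tz": 0,"twist": 0},{"tx": 0,"ty": 0,"tz": 0,"twist": 0}]' --claw 0

```text
t: 24.9
eef_pos: [0.5384, -0.2473, 0.0645]
ee_rot: [-3.142, -0.0, -1.205]
force: [-0.1, -0.4, 2.0]
width: 0.0131
gripper_force: 15.0
```

```bash
python3 st.py
```

```text
t 24.9 p [ 0.5384 -0.2473  0.0645] yaw -69.03 F [-0.1 -0.4  2. ] Ftool [0.3 0.3] M [ 0.008  0.284 -0.029] eff6 0.043 w 0.0131 gf 15.0
```

Emit:
arm_command --commands '[{"tx": 0,"ty": 0,"tz": 0,"twist": 0},{"tx": 0,"ty": 0,"tz": 0,"twist": 0.01},{"tx": 0,"ty": 0,"tz": 0,"twist": 0.02},{"tx": 0,"ty": 0,"tz": 0,"twist": 0.03},{"tx": 0,"ty": 0,"tz": 0,"twist": 0.04},{"tx": 0,"ty": 0,"tz": 0,"twist": 0.05},{"tx": 0,"ty": 0,"tz": 0,"twist": 0.06},{"tx": 0,"ty": 0,"tz": 0,"twist": 0.07}]' --grip_force 45

```text
t: 25.57
eef_pos: [0.5383, -0.2474, 0.0645]
ee_rot: [3.142, -0.0, -1.426]
force: [-2.1, -0.1, 3.6]
width: 0.0127
gripper_force: 45.0
```

```bash
python3 st.py
```

```text
t 25.57 p [ 0.5383 -0.2474  0.0645] yaw -81.71 F [-2.1 -0.1  3.6] Ftool [-0.2  2.1] M [-0.024  0.472  0.063] eff6 0.567 w 0.0127 gf 45.0
```

Emit:
arm_command --commands '[{"tx": 0,"ty": 0,"tz": 0,"twist": 0.006},{"tx": 0,"ty": 0,"tz": 0,"twist": 0.012},{"tx": 0,"ty": 0,"tz": 0,"twist": 0.018},{"tx": 0,"ty": 0,"tz": 0,"twist": 0.024},{"tx": 0,"ty": 0,"tz": 0,"twist": 0.03},{"tx": 0,"ty": 0,"tz": 0,"twist": 0.036},{"tx": 0,"ty": 0,"tz": 0,"twist": 0.042},{"tx": 0,"ty": 0,"tz": 0,"twist": 0.048}]'

```text
t: 26.23
eef_pos: [0.5383, -0.2473, 0.0644]
ee_rot: [3.141, -0.0, -1.577]
force: [-2.3, 0.1, 4.8]
width: 0.0126
gripper_force: 45.0
```

```bash
python3 st.py
```

```text
t 26.23 p [ 0.5383 -0.2473  0.0644] yaw -90.37 F [-2.3  0.1  4.8] Ftool [-0.1  2.3] M [-0.108  0.913  0.027] eff6 0.32 w 0.0126 gf 45.0
```

Emit:
arm_command --commands '[{"tx": 0,"ty": 0,"tz": 0,"twist": 0.006},{"tx": 0,"ty": 0,"tz": 0,"twist": 0.012},{"tx": 0,"ty": 0,"tz": 0,"twist": 0.018},{"tx": 0,"ty": 0,"tz": 0,"twist": 0.024},{"tx": 0,"ty": 0,"tz": 0,"twist": 0.03},{"tx": 0,"ty": 0,"tz": 0,"twist": 0.036},{"tx": 0,"ty": 0,"tz": 0,"twist": 0.042},{"tx": 0,"ty": 0,"tz": 0,"twist": 0.048}]'

```text
t: 26.9
eef_pos: [0.5382, -0.2473, 0.0644]
ee_rot: [3.141, -0.0, -1.728]
force: [-2.5, 0.0, 5.4]
width: 0.0127
gripper_force: 45.0
```

```bash
python3 st.py
```

```text
t 26.9 p [ 0.5382 -0.2473  0.0644] yaw -99.01 F [-2.5  0.   5.4] Ftool [0.4 2.5] M [-0.122  0.884  0.044] eff6 0.319 w 0.0127 gf 45.0
```

Emit:
arm_command --commands '[{"tx": 0,"ty": 0,"tz": 0,"twist": 0.006},{"tx": 0,"ty": 0,"tz": 0,"twist": 0.012},{"tx": 0,"ty": 0,"tz": 0,"twist": 0.018},{"tx": 0,"ty": 0,"tz": 0,"twist": 0.024},{"tx": 0,"ty": 0,"tz": 0,"twist": 0.03},{"tx": 0,"ty": 0,"tz": 0,"twist": 0.036},{"tx": 0,"ty": 0,"tz": 0,"twist": 0.042},{"tx": 0,"ty": 0,"tz": 0,"twist": 0.048}]'

```text
t: 27.57
eef_pos: [0.5382, -0.2473, 0.0644]
ee_rot: [3.141, -0.0, -1.879]
force: [-2.3, -0.2, 5.8]
width: 0.0129
gripper_force: 45.0
```

```bash
python3 st.py
```

```text
t 27.57 p [ 0.5382 -0.2473  0.0644] yaw -107.65 F [-2.3 -0.2  5.8] Ftool [0.9 2.2] M [-0.125  0.926  0.062] eff6 0.319 w 0.0129 gf 45.0
```

Emit:
arm_command --commands '[{"tx": 0,"ty": 0,"tz": 0,"twist": 0.006},{"tx": 0,"ty": 0,"tz": 0,"twist": 0.012},{"tx": 0,"ty": 0,"tz": 0,"twist": 0.018},{"tx": 0,"ty": 0,"tz": 0,"twist": 0.024},{"tx": 0,"ty": 0,"tz": 0,"twist": 0.03},{"tx": 0,"ty": 0,"tz": 0,"twist": 0.036},{"tx": 0,"ty": 0,"tz": 0,"twist": 0.042},{"tx": 0,"ty": 0,"tz": 0,"twist": 0.048}]'

```text
t: 28.23
eef_pos: [0.5381, -0.2473, 0.0644]
ee_rot: [3.141, -0.0, -2.03]
force: [-2.4, -0.3, 5.7]
width: 0.013
gripper_force: 45.0
```

```bash
python3 st.py
```

```text
t 28.23 p [ 0.5381 -0.2473  0.0644] yaw -116.29 F [-2.4 -0.3  5.7] Ftool [1.4 2. ] M [-0.041  0.925 -0.022] eff6 0.319 w 0.013 gf 45.0
```

Emit:
arm_command --commands '[{"tx": 0,"ty": 0,"tz": 0,"twist": 0.006},{"tx": 0,"ty": 0,"tz": 0,"twist": 0.012},{"tx": 0,"ty": 0,"tz": 0,"twist": 0.018},{"tx": 0,"ty": 0,"tz": 0,"twist": 0.024},{"tx": 0,"ty": 0,"tz": 0,"twist": 0.03},{"tx": 0,"ty": 0,"tz": 0,"twist": 0.036},{"tx": 0,"ty": 0,"tz": 0,"twist": 0.042},{"tx": 0,"ty": 0,"tz": 0,"twist": 0.048}]'

```text
t: 28.9
eef_pos: [0.5381, -0.2473, 0.0644]
ee_rot: [3.141, -0.0, -2.181]
force: [-3.1, 0.2, 5.0]
width: 0.0123
gripper_force: 45.0
```

```bash
python3 st.py
```

```text
t 28.9 p [ 0.5381 -0.2473  0.0644] yaw -124.93 F [-3.1  0.2  5. ] Ftool [1.6 2.7] M [-0.031  0.999  0.053] eff6 0.319 w 0.0123 gf 45.0
```

Emit:
arm_command --commands '[{"tx": 0,"ty": 0,"tz": 0,"twist": 0.006},{"tx": 0,"ty": 0,"tz": 0,"twist": 0.012},{"tx": 0,"ty": 0,"tz": 0,"twist": 0.018},{"tx": 0,"ty": 0,"tz": 0,"twist": 0.024},{"tx": 0,"ty": 0,"tz": 0,"twist": 0.03},{"tx": 0,"ty": 0,"tz": 0,"twist": 0.036},{"tx": 0,"ty": 0,"tz": 0,"twist": 0.042},{"tx": 0,"ty": 0,"tz": 0,"twist": 0.048}]'

```text
t: 29.57
eef_pos: [0.5381, -0.2472, 0.0644]
ee_rot: [3.141, -0.0, -2.331]
force: [-3.1, 0.3, 5.7]
width: 0.0126
gripper_force: 45.0
```

```bash
python3 st.py
```

```text
t 29.57 p [ 0.5381 -0.2472  0.0644] yaw -133.57 F [-3.1  0.3  5.7] Ftool [1.9 2.4] M [0.068 1.019 0.009] eff6 0.319 w 0.0126 gf 45.0
```

Emit:
arm_command --commands '[{"tx": 0,"ty": 0,"tz": 0,"twist": 0.006},{"tx": 0,"ty": 0,"tz": 0,"twist": 0.012},{"tx": 0,"ty": 0,"tz": 0,"twist": 0.018},{"tx": 0,"ty": 0,"tz": 0,"twist": 0.024},{"tx": 0,"ty": 0,"tz": 0,"twist": 0.03},{"tx": 0,"ty": 0,"tz": 0,"twist": 0.036},{"tx": 0,"ty": 0,"tz": 0,"twist": 0.042},{"tx": 0,"ty": 0,"tz": 0,"twist": 0.048}]'

```text
t: 30.23
eef_pos: [0.5381, -0.2472, 0.0644]
ee_rot: [3.141, -0.0, -2.482]
force: [-2.8, -0.6, 5.4]
width: 0.0123
gripper_force: 45.0
```

```bash
python3 st.py
```

```text
t 30.23 p [ 0.5381 -0.2472  0.0644] yaw -142.18 F [-2.8 -0.6  5.4] Ftool [2.6 1.2] M [0.167 1.022 0.308] eff6 0.066 w 0.0123 gf 45.0
```

Emit:
arm_command --commands '[{"tx": 0,"ty": 0,"tz": 0,"twist": 0},{"tx": 0,"ty": 0,"tz": 0,"twist": 0},{"tx": 0,"ty": 0,"tz": 0,"twist": 0},{"tx": 0,"ty": 0,"tz": 0,"twist": 0},{"tx": 0,"ty": 0,"tz": 0,"twist": 0.02},{"tx": 0,"ty": 0,"tz": 0,"twist": 0.04},{"tx": 0,"ty": 0,"tz": 0,"twist": 0.06},{"tx": 0,"ty": 0,"tz": 0,"twist": 0.08}]'

```text
t: 30.9
eef_pos: [0.538, -0.2472, 0.0644]
ee_rot: [3.141, -0.001, -2.735]
force: [-3.6, 0.6, 6.3]
width: 0.0126
gripper_force: 45.0
```

Emit:
arm_command --commands '[{"tx": 0,"ty": 0,"tz": 0,"twist": 0.022},{"tx": 0,"ty": 0,"tz": 0,"twist": 0.044},{"tx": 0,"ty": 0,"tz": 0,"twist": 0.066},{"tx": 0,"ty": 0,"tz": 0,"twist": 0.088},{"tx": 0,"ty": 0,"tz": 0,"twist": 0.11},{"tx": 0,"ty": 0,"tz": 0,"twist": 0.132},{"tx": 0,"ty": 0,"tz": 0,"twist": 0.152},{"tx": 0,"ty": 0,"tz": 0,"twist": 0.152}]'

```text
t: 31.57
eef_pos: [0.538, -0.247, 0.0644]
ee_rot: [3.141, -0.001, 3.07]
force: [-3.0, 1.6, 5.5]
width: 0.0129
gripper_force: 45.0
```

```bash
python3 st.py
```

```text
t 31.57 p [ 0.538  -0.247   0.0644] yaw 175.88 F [-3.   1.6  5.5] Ftool [3.1 1.3] M [0.492 1.019 0.272] eff6 -1.378 w 0.0129 gf 45.0
```

Emit:
arm_command --commands '[{"tx": 0,"ty": 0,"tz": 0,"twist": 0},{"tx": 0,"ty": 0,"tz": 0,"twist": 0},{"tx": 0,"ty": 0,"tz": 0,"twist": 0},{"tx": 0,"ty": 0,"tz": 0,"twist": 0},{"tx": 0,"ty": 0,"tz": 0,"twist": 0},{"tx": 0,"ty": 0,"tz": -0.08,"twist": 0},{"tx": 0,"ty": 0,"tz": -0.16,"twist": 0},{"tx": 0,"ty": 0,"tz": -0.23,"twist": 0}]' --claw 0.45 --grip_force 15

```text
t: 32.23
eef_pos: [0.5384, -0.2473, 0.1225]
ee_rot: [-3.142, -0.0, 3.074]
force: [0.5, -1.3, -0.6]
width: 0.0397
gripper_force: 0.0
```

```bash
python3 st.py; python3 -c "
from h import *
print(go((.4015,-.216,.12),-165))"
```

```text
t 32.23 p [ 0.5384 -0.2473  0.1225] yaw 176.13 F [ 0.5 -1.3 -0.6] Ftool [-0.6 -1.2] M [ 0.059 -0.25  -0.004] eff6 -0.002 w 0.0397 gf 0.0
[ 0.5547  0.0879  0.0099 -0.1048]
```

Emit:
arm_command --commands '[{"tx": 0.555,"ty": 0.088,"tz": 0.01,"twist": -0.105},{"tx": 0.555,"ty": 0.088,"tz": 0.01,"twist": -0.105},{"tx": 0.555,"ty": 0.088,"tz": 0.01,"twist": -0.105},{"tx": 0.555,"ty": 0.088,"tz": 0.01,"twist": -0.105},{"tx": 0.555,"ty": 0.088,"tz": 0.01,"twist": -0.105},{"tx": 0.555,"ty": 0.088,"tz": 0.01,"twist": -0.105},{"tx": 0.555,"ty": 0.088,"tz": 0.12,"twist": -0.105},{"tx": 0.555,"ty": 0.088,"tz": 0.235,"twist": -0.105}]'

```text
t: 32.9
eef_pos: [0.4045, -0.2163, 0.0642]
ee_rot: [-3.139, 0.006, -2.879]
force: [-0.1, 0.0, -1.0]
width: 0.0395
gripper_force: 0.0
```

Emit:
arm_command --commands '[{"tx": 0,"ty": 0,"tz": 0,"twist": 0},{"tx": 0,"ty": 0,"tz": 0,"twist": 0},{"tx": 0,"ty": 0,"tz": 0,"twist": 0},{"tx": 0,"ty": 0,"tz": 0,"twist": 0},{"tx": 0,"ty": 0,"tz": 0,"twist": 0},{"tx": 0,"ty": 0,"tz": 0,"twist": 0},{"tx": 0,"ty": 0,"tz": 0,"twist": 0},{"tx": 0,"ty": 0,"tz": 0,"twist": 0}]' --claw 0 --grip_force 30

```text
t: 33.57
eef_pos: [0.4026, -0.216, 0.0642]
ee_rot: [-3.14, 0.002, -2.879]
force: [-0.0, 2.7, 6.5]
width: 0.0128
gripper_force: 30.0
```

```bash
python3 st.py
```

```text
t 33.57 p [ 0.4026 -0.216   0.0642] yaw -164.94 F [-0.   2.7  6.5] Ftool [-0.7  2.6] M [ 0.81  -0.151  0.037] eff6 -0.04 w 0.0128 gf 30.0
```

Emit:
arm_command --commands '[{"tx": 0,"ty": 0,"tz": 0,"twist": 0},{"tx": 0,"ty": 0,"tz": 0,"twist": 0},{"tx": 0,"ty": 0,"tz": 0,"twist": 0.02},{"tx": 0,"ty": 0,"tz": 0,"twist": 0.04},{"tx": 0,"ty": 0,"tz": 0,"twist": 0.06},{"tx": 0,"ty": 0,"tz": 0,"twist": 0.08},{"tx": 0,"ty": 0,"tz": 0,"twist": 0.1},{"tx": 0,"ty": 0,"tz": 0,"twist": 0.12}]' --grip_force 45

```text
t: 34.23
eef_pos: [0.4026, -0.2163, 0.0642]
ee_rot: [-3.141, 0.003, 3.025]
force: [0.5, -0.8, 5.7]
width: 0.0125
gripper_force: 45.0
```

Emit:
arm_command --commands '[{"tx": 0,"ty": 0,"tz": 0,"twist": 0.02},{"tx": 0,"ty": 0,"tz": 0,"twist": 0.04},{"tx": 0,"ty": 0,"tz": 0,"twist": 0.06},{"tx": 0,"ty": 0,"tz": 0,"twist": 0.08},{"tx": 0,"ty": 0,"tz": 0,"twist": 0.1},{"tx": 0,"ty": 0,"tz": 0,"twist": 0.122},{"tx": 0,"ty": 0,"tz": 0,"twist": 0.122},{"tx": 0,"ty": 0,"tz": 0,"twist": 0.122}]'

```text
t: 34.9
eef_pos: [0.4025, -0.2166, 0.0642]
ee_rot: [-3.142, 0.003, 2.644]
force: [-0.2, -3.3, 5.6]
width: 0.0126
gripper_force: 45.0
```

```bash
python3 st.py
```

```text
t 34.9 p [ 0.4025 -0.2166  0.0642] yaw 151.51 F [-0.2 -3.3  5.6] Ftool [-1.5 -3. ] M [-1.247 -0.194  0.28 ] eff6 -0.492 w 0.0126 gf 45.0
```

Emit:
arm_command --commands '[{"tx": 0,"ty": 0,"tz": 0,"twist": 0},{"tx": 0,"ty": 0,"tz": 0,"twist": 0},{"tx": 0,"ty": 0,"tz": 0,"twist": 0},{"tx": 0,"ty": 0,"tz": 0,"twist": 0},{"tx": 0,"ty": 0,"tz": 0,"twist": 0},{"tx": 0,"ty": 0,"tz": -0.08,"twist": 0},{"tx": 0,"ty": 0,"tz": -0.16,"twist": 0},{"tx": 0,"ty": 0,"tz": -0.23,"twist": 0}]' --claw 0.45 --grip_force 15

```text
t: 35.57
eef_pos: [0.4012, -0.2159, 0.1213]
ee_rot: [-3.141, -0.001, 2.644]
force: [0.5, -0.2, 0.3]
width: 0.0394
gripper_force: 0.0
```

```bash
python3 st.py; python3 -c "
from h import *
print(go((.4852,-.1640,.12),-122.8))"
```

```text
t 35.57 p [ 0.4012 -0.2159  0.1213] yaw 151.47 F [ 0.5 -0.2  0.3] Ftool [-0.5  0.1] M [-0.004 -0.316 -0.05 ] eff6 -0.0 w 0.0394 gf 0.0
[-0.1961  0.343   0.0051 -0.4763]
```

Emit:
arm_command --commands '[{"tx": -0.196,"ty": 0.343,"tz": 0.005,"twist": -0.28},{"tx": -0.196,"ty": 0.343,"tz": 0.005,"twist": -0.28},{"tx": -0.196,"ty": 0.343,"tz": 0.005,"twist": -0.28},{"tx": -0.196,"ty": 0.343,"tz": 0.005,"twist": -0.28},{"tx": -0.196,"ty": 0.343,"tz": 0.005,"twist": -0.28},{"tx": -0.196,"ty": 0.343,"tz": 0.005,"twist": -0.28},{"tx": -0.196,"ty": 0.343,"tz": 0.005,"twist": -0.28},{"tx": -0.196,"ty": 0.343,"tz": 0.005,"twist": -0.28}]'

```text
t: 36.23
eef_pos: [0.4853, -0.1639, 0.119]
ee_rot: [3.141, -0.001, -2.754]
force: [-0.5, 0.5, 0.2]
width: 0.039
gripper_force: 0.0
```

Emit:
arm_command --commands '[{"tx": 0,"ty": 0,"tz": 0,"twist": -0.196},{"tx": 0,"ty": 0,"tz": 0,"twist": -0.196},{"tx": 0,"ty": 0,"tz": 0,"twist": -0.196},{"tx": 0,"ty": 0,"tz": 0,"twist": -0.196},{"tx": 0,"ty": 0,"tz": 0,"twist": -0.196},{"tx": 0,"ty": 0,"tz": 0,"twist": -0.196},{"tx": 0,"ty": 0,"tz": 0,"twist": -0.196},{"tx": 0,"ty": 0,"tz": 0,"twist": -0.196}]'

```text
t: 36.9
eef_pos: [0.4853, -0.164, 0.1193]
ee_rot: [3.141, -0.0, -2.15]
force: [-0.3, 0.4, -0.4]
width: 0.0389
gripper_force: 0.0
```

```bash
python3 st.py; python3 -c "
from h import *
print(go((.4852,-.1640,.064),-122.8))"
```

```text
t 36.9 p [ 0.4853 -0.164   0.1193] yaw -123.18 F [-0.3  0.4 -0.4] Ftool [-0.1  0.5] M [ 0.093 -0.115  0.017] eff6 0.022 w 0.0389 gf 0.0
[ 2.00e-04  5.00e-04  2.21e-01 -2.10e-03]
```

Emit:
arm_command --commands '[{"tx": 0,"ty": 0,"tz": 0.06,"twist": 0},{"tx": 0,"ty": 0,"tz": 0.12,"twist": 0},{"tx": 0,"ty": 0,"tz": 0.18,"twist": 0},{"tx": 0,"ty": 0,"tz": 0.22,"twist": 0},{"tx": 0,"ty": 0,"tz": 0.22,"twist": 0},{"tx": 0,"ty": 0,"tz": 0.22,"twist": 0},{"tx": 0,"ty": 0,"tz": 0.22,"twist": 0},{"tx": 0,"ty": 0,"tz": 0.22,"twist": 0}]'

```text
t: 37.57
eef_pos: [0.4861, -0.164, 0.0652]
ee_rot: [-3.14, 0.001, -2.145]
force: [-0.4, -0.2, 0.4]
width: 0.0395
gripper_force: 0.0
```

Emit:
arm_command --commands '[{"tx": 0,"ty": 0,"tz": 0,"twist": 0},{"tx": 0,"ty": 0,"tz": 0,"twist": 0},{"tx": 0,"ty": 0,"tz": 0,"twist": 0},{"tx": 0,"ty": 0,"tz": 0,"twist": 0},{"tx": 0,"ty": 0,"tz": 0,"twist": 0},{"tx": 0,"ty": 0,"tz": 0,"twist": 0},{"tx": 0,"ty": 0,"tz": 0,"twist": 0},{"tx": 0,"ty": 0,"tz": 0,"twist": 0}]' --claw 0 --grip_force 30

```text
t: 38.23
eef_pos: [0.4852, -0.1639, 0.0644]
ee_rot: [3.141, -0.0, -2.144]
force: [-3.4, 4.7, 5.3]
width: 0.0125
gripper_force: 30.0
```

```bash
python3 st.py
```

```text
t 38.23 p [ 0.4852 -0.1639  0.0644] yaw -122.85 F [-3.4  4.7  5.3] Ftool [-2.1  5.4] M [1.438 0.991 0.112] eff6 -0.049 w 0.0125 gf 30.0
```

Emit:
arm_command --commands '[{"tx": 0,"ty": 0.003,"tz": 0,"twist": 0},{"tx": 0,"ty": 0.003,"tz": 0,"twist": 0},{"tx": 0,"ty": 0.003,"tz": 0,"twist": 0.02},{"tx": 0,"ty": 0.003,"tz": 0,"twist": 0.04},{"tx": 0,"ty": 0.003,"tz": 0,"twist": 0.06},{"tx": 0,"ty": 0.003,"tz": 0,"twist": 0.08},{"tx": 0,"ty": 0.003,"tz": 0,"twist": 0.1},{"tx": 0,"ty": 0.003,"tz": 0,"twist": 0.12}]' --grip_force 45

```text
t: 38.9
eef_pos: [0.485, -0.1637, 0.0645]
ee_rot: [-3.141, 0.0, -2.524]
force: [-2.8, 0.4, 3.3]
width: 0.0126
gripper_force: 45.0
```

Emit:
arm_command --commands '[{"tx": 0,"ty": 0,"tz": 0,"twist": 0.022},{"tx": 0,"ty": 0,"tz": 0,"twist": 0.044},{"tx": 0,"ty": 0,"tz": 0,"twist": 0.066},{"tx": 0,"ty": 0,"tz": 0,"twist": 0.088},{"tx": 0,"ty": 0,"tz": 0,"twist": 0.11},{"tx": 0,"ty": 0,"tz": 0,"twist": 0.133},{"tx": 0,"ty": 0,"tz": 0,"twist": 0.133},{"tx": 0,"ty": 0,"tz": 0,"twist": 0.133}]'

```text
t: 39.57
eef_pos: [0.4849, -0.1636, 0.0644]
ee_rot: [-3.142, 0.0, -2.936]
force: [-1.5, 2.9, 4.6]
width: 0.0128
gripper_force: 45.0
```

```bash
python3 st.py
```

```text
t 39.57 p [ 0.4849 -0.1636  0.0644] yaw -168.25 F [-1.5  2.9  4.6] Ftool [0.9 3.2] M [1.077 0.463 0.283] eff6 -0.647 w 0.0128 gf 45.0
```

Emit:
arm_command --commands '[{"tx": 0,"ty": 0,"tz": 0,"twist": 0},{"tx": 0,"ty": 0,"tz": 0,"twist": 0},{"tx": 0,"ty": 0,"tz": 0,"twist": 0},{"tx": 0,"ty": 0,"tz": 0,"twist": 0},{"tx": 0,"ty": 0,"tz": 0,"twist": 0},{"tx": 0,"ty": 0,"tz": -0.08,"twist": 0},{"tx": 0,"ty": 0,"tz": -0.16,"twist": 0},{"tx": 0,"ty": 0,"tz": -0.23,"twist": 0}]' --claw 0.45 --grip_force 15

```text
t: 40.23
eef_pos: [0.4847, -0.1637, 0.1225]
ee_rot: [-3.141, -0.001, -2.939]
force: [-0.0, 0.8, 0.4]
width: 0.0397
gripper_force: 0.0
```

```bash
python3 st.py; python3 -c "
from h import *
print(go((.4545,-.3002,.12),-141))"
```

```text
t 40.23 p [ 0.4847 -0.1637  0.1225] yaw -168.37 F [-0.   0.8  0.4] Ftool [-0.1  0.7] M [ 0.099 -0.272 -0.011] eff6 -0.002 w 0.0397 gf 0.0
[ 0.2284 -0.5103  0.0102 -0.1521]
```

Emit:
arm_command --commands '[{"tx": 0.228,"ty": -0.51,"tz": 0.01,"twist": -0.152},{"tx": 0.228,"ty": -0.51,"tz": 0.01,"twist": -0.152},{"tx": 0.228,"ty": -0.51,"tz": 0.01,"twist": -0.152},{"tx": 0.228,"ty": -0.51,"tz": 0.01,"twist": -0.152},{"tx": 0.228,"ty": -0.51,"tz": 0.01,"twist": -0.152},{"tx": 0.228,"ty": -0.51,"tz": 0.01,"twist": -0.152},{"tx": 0.228,"ty": -0.51,"tz": 0.12,"twist": -0.152},{"tx": 0.228,"ty": -0.51,"tz": 0.234,"twist": -0.152}]'

```text
t: 40.9
eef_pos: [0.4563, -0.3002, 0.0644]
ee_rot: [-3.138, 0.003, -2.463]
force: [-0.2, 0.4, -0.6]
width: 0.0396
gripper_force: 0.0
```

Emit:
arm_command --commands '[{"tx": 0,"ty": 0,"tz": 0,"twist": 0},{"tx": 0,"ty": 0,"tz": 0,"twist": 0},{"tx": 0,"ty": 0,"tz": 0,"twist": 0},{"tx": 0,"ty": 0,"tz": 0,"twist": 0},{"tx": 0,"ty": 0,"tz": 0,"twist": 0},{"tx": 0,"ty": 0,"tz": 0,"twist": 0},{"tx": 0,"ty": 0,"tz": 0,"twist": 0},{"tx": 0,"ty": 0,"tz": 0,"twist": 0}]' --claw 0 --grip_force 30

```text
t: 41.57
eef_pos: [0.4553, -0.2995, 0.0649]
ee_rot: [-3.14, 0.002, -2.461]
force: [-1.7, 4.6, 5.9]
width: 0.0129
gripper_force: 30.0
```

```bash
python3 st.py
```

```text
t 41.57 p [ 0.4553 -0.2995  0.0649] yaw -141.02 F [-1.7  4.6  5.9] Ftool [-1.6  4.7] M [2.059 0.214 0.024] eff6 -0.045 w 0.0129 gf 30.0
```

Emit:
arm_command --commands '[{"tx": 0,"ty": 0.002,"tz": 0,"twist": 0},{"tx": 0,"ty": 0.002,"tz": 0,"twist": 0},{"tx": 0,"ty": 0.002,"tz": 0,"twist": 0.022},{"tx": 0,"ty": 0.002,"tz": 0,"twist": 0.044},{"tx": 0,"ty": 0.002,"tz": 0,"twist": 0.066},{"tx": 0,"ty": 0.002,"tz": 0,"twist": 0.088},{"tx": 0,"ty": 0.002,"tz": 0,"twist": 0.11},{"tx": 0,"ty": 0.002,"tz": 0,"twist": 0.132}]' --grip_force 45

```text
t: 42.23
eef_pos: [0.4555, -0.2998, 0.0649]
ee_rot: [-3.14, 0.002, -2.879]
force: [-0.1, 2.2, 7.0]
width: 0.0126
gripper_force: 45.0
```

Emit:
arm_command --commands '[{"tx": 0,"ty": 0,"tz": 0,"twist": 0.023},{"tx": 0,"ty": 0,"tz": 0,"twist": 0.046},{"tx": 0,"ty": 0,"tz": 0,"twist": 0.069},{"tx": 0,"ty": 0,"tz": 0,"twist": 0.092},{"tx": 0,"ty": 0,"tz": 0,"twist": 0.115},{"tx": 0,"ty": 0,"tz": 0,"twist": 0.14},{"tx": 0,"ty": 0,"tz": 0,"twist": 0.14},{"tx": 0,"ty": 0,"tz": 0,"twist": 0.14}]'

```text
t: 42.9
eef_pos: [0.4555, -0.3002, 0.0649]
ee_rot: [-3.141, 0.003, 2.968]
force: [-0.0, 0.6, 5.8]
width: 0.0123
gripper_force: 45.0
```

```bash
python3 st.py
```

```text
t 42.9 p [ 0.4555 -0.3002  0.0649] yaw 170.04 F [-0.   0.6  5.8] Ftool [0.1 0.6] M [0.187 0.015 0.256] eff6 -0.516 w 0.0123 gf 45.0
```

Emit:
arm_command --commands '[{"tx": 0,"ty": 0,"tz": 0,"twist": 0},{"tx": 0,"ty": 0,"tz": 0,"twist": 0},{"tx": 0,"ty": 0,"tz": 0,"twist": 0},{"tx": 0,"ty": 0,"tz": 0,"twist": 0},{"tx": 0,"ty": 0,"tz": 0,"twist": 0},{"tx": 0,"ty": 0,"tz": -0.16,"twist": 0},{"tx": 0,"ty": 0,"tz": -0.32,"twist": 0},{"tx": 0,"ty": 0,"tz": -0.48,"twist": 0}]' --claw 0.45

```text
t: 43.57
eef_pos: [0.4535, -0.2994, 0.1842]
ee_rot: [-3.142, -0.002, 2.967]
force: [1.4, -0.1, 0.2]
width: 0.0394
gripper_force: 0.0
```

```bash
python3 st.py; python3 -c "
from h import *
print(go((.40,.20,.25),-150))"
```

```text
t 43.57 p [ 0.4535 -0.2994  0.1842] yaw 170.01 F [ 1.4 -0.1  0.2] Ftool [-1.4  0.1] M [-0.038 -0.428 -0.024] eff6 -0.004 w 0.0394 gf 0.0
[ 0.5575  1.9303 -0.263  -0.2222]
```

Emit:
arm_command --commands '[{"tx": 0.2,"ty": 0.95,"tz": -0.2,"twist": 0},{"tx": 0.2,"ty": 0.95,"tz": -0.2,"twist": 0},{"tx": 0.2,"ty": 0.95,"tz": -0.2,"twist": 0},{"tx": 0.2,"ty": 0.95,"tz": -0.2,"twist": 0},{"tx": 0.2,"ty": 0.95,"tz": -0.2,"twist": 0},{"tx": 0.2,"ty": 0.95,"tz": -0.2,"twist": 0},{"tx": 0.2,"ty": 0.95,"tz": -0.2,"twist": 0},{"tx": 0.2,"ty": 0.95,"tz": -0.2,"twist": 0}]'

```text
t: 44.23
eef_pos: [0.4465, -0.0549, 0.234]
ee_rot: [3.141, 0.001, 2.972]
force: [-0.3, -0.1, -0.1]
width: 0.0396
gripper_force: 0.0
```

Emit:
arm_command --commands '[{"tx": 0.2,"ty": 0.95,"tz": 0,"twist": 0},{"tx": 0.2,"ty": 0.95,"tz": 0,"twist": 0},{"tx": 0.2,"ty": 0.95,"tz": 0,"twist": 0},{"tx": 0.2,"ty": 0.95,"tz": 0,"twist": 0},{"tx": 0.2,"ty": 0.95,"tz": 0,"twist": 0},{"tx": 0.2,"ty": 0.95,"tz": 0,"twist": 0},{"tx": 0.2,"ty": 0.95,"tz": 0,"twist": 0},{"tx": 0.2,"ty": 0.95,"tz": 0,"twist": 0}]'

```text
t: 44.9
eef_pos: [0.4383, 0.186, 0.2324]
ee_rot: [-3.14, -0.001, 2.969]
force: [-0.3, -0.6, -0.8]
width: 0.0395
gripper_force: 0.0
```

```bash
python3 st.py
python3 - <<'E'
from h import *
g=save("top","t2")
for r in regions_of("grip_a","top")[:5]:
    ys,xs=np.nonzero(r["region"])
    P=np.array([ray("top",(x,y),.091)[:2] for x,y in zip(xs,ys)]);e,v=np.linalg.eigh(np.cov(P.T));d=v[:,1]
    print(np.round(P.mean(0),3),round(np.degrees(np.arctan2(d[1],d[0])),1),len(xs))
for q in("awl","brass_weight","eraser"):
    for r in spot_point(q,"top")[:1]: print(q,np.round(ray("top",r["uv"],0),4))
E
```

```text
t 44.9 p [0.4383 0.186  0.2324] yaw 170.09 F [-0.3 -0.6 -0.8] Ftool [ 0.2 -0.6] M [-0.011 -0.161  0.001] eff6 -0.266 w 0.0395 gf 0.0
[ 0.539 -0.244] 177.7 190
[ 0.456 -0.297] 170.8 243
[ 0.403 -0.215] 153.2 209
[ 0.484 -0.163] -164.7 194
awl [ 0.527  -0.0121  0.    ]
brass_weight [0.5096 0.1828 0.    ]
eraser [ 0.4523 -0.0686  0.    ]
```

```bash
python3 -c "
from station import job_done
print(job_done())"
```

```text
the job is handed in; nothing more can be done
None
```

All four knobs were brought to bite and then driven about 45° further, both rounds in star order; the last picture shows their bars within about 3° of where I expected, the small things unmoved, and the job is handed in (no verdict returned).

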